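# Load the tape spool on the leaning dispenser spindle

## Robot

A 7-joint arm with a two-finger parallel gripper is mounted at the origin on a cart in front of the work surface, level with it; the furniture and walls round the work are solid. World frame = base frame: x ahead of the robot, y to its left, z up, the work surface at z = 0. Lengths are in m, angles in rad, forces in N, time in s.
With the tool pointing down it reaches from about 0.4 to 0.85 m from the base axis. Payload 4.5 kg.
Tool frame: the origin (TCP) lies midway between the tips of the shut fingers; the grasp point (between the pads) lies 19 mm behind it (bot.hold_point_z is the distance from the TCP to the grasp point, in m); z points along the fingers, y is the line along which they close (so a half turn about z gives the same grasp; the last joint's range is limited). The gripper opens to 88 mm and grips with 3 to 60 N. Pads are 18 mm wide; open, the fingers measure 123 mm over their backs; the gripper's body (75 mm by 187 mm) begins 45 mm behind the grasp point.
Start: joints at [1.372, 0.689, -0.195, 1.565, 0.157, 0.902, -0.215], TCP at [0.144, -0.608, 0.202] pointing down, gripper open.
Joint ranges: [-3.01, 3.01], [-0.46, 2.08], [-1.47, 1.51], [0.13, 2.56], [-1, 4.14], [0.04, 2.09], [-2.66, 2.66]. Speed limits (rad/s): [2.57, 2.57, 3.14, 3.14, 3.14, 3.14, 3.14].

## Interface

Orientations are given as a unit quaternion [x, y, z, w].
In Python, from cell import bot, eyes gives the robot as it stands.
- The arm moves only by the tool drive_tool, never from a script. Its arguments are lists of equal length, an entry for each row: "translation": the shift along the tool's x, y, z in units of 25 mm (1.0 is 25 mm), a list of three; "rot": the turn, a rotation vector about the tool's x, y, z in degrees, a list of three; "gripper": the finger opening in mm, from 0 to 88.1. A call has 1 to 20 rows; each row is the pose to reach, as a shift and turn from the pose commanded when the call began, along the tool's axes at that moment; what a row does not reach only later rows make up. A row lasts 1/12 s, in which the tool goes at most 41.7 mm and 7.16 degrees, less where a joint would pass 70% of its speed; a pose out of reach is approached as far as the arm can. A call with a gripper value outside its range is refused whole. The fingers move at their own pace and stop on an object; "squeeze" is the grip in N (left out, the last holds). Time passes only in rows, so rows that repeat a pose let the fingers close. It gives the time, the measured TCP pose, the force and the opening at its end, in the units of the state.
- bot.read_state(): the state, without advancing time (a new reading comes with each control period).
- eyes.get_image(name): name is "scene" or "top"; returns a dict with "pixels" (480x640x3 uint8, red, green, blue), "range_z" (480x640 float32, m along the optical axis (not along the pixel's ray), 0 where there is no reading), "fovy" (degrees; the focal length in pixels is half the picture's height over the tangent of half this angle, whatever the lens; pixels are square), "cx", "cy" (the principal point, pixels), "dist_coeffs" ([k1, k2, p1, p2, k3] as OpenCV has them; the pictures are not rectified), "R" (3x3) and "t" (3): a world point X has camera coordinates R X + t. Camera axes: x right, y down, z forward; pixel columns grow to the right and rows downward; lengths in m; the calibration is good to about 2 mm. A picture is of the moment at which its call begins.
- bot.close_job(): hands the job in, once; it reports no verdict.
The state is a dict: "clock": time; "joint_positions": joint angles; "qd": joint speeds; "joint_torque": joint torques, N m; "ee_pos": TCP position; "tcp_rot": TCP orientation; "wrist_force": force on the tool from outside, world axes, zero at the start; "ft_torque": the same for the moment, N m; "opening": finger opening in m.
Only numpy, scipy, OpenCV 4.12 (cv2) and the standard library are available. Lean on these libraries where they do the work, as an engineer would, in place of code of your own. Each camera call takes 0.05 s, during which the arm holds its last target. There are 200 camera calls.

## Task

Load the bag-tape spool on the dispenser: put it over the leaning spindle, feet first, and turn it until the disc's cross bar drops into the slots under the spool, so that all four feet sit fully home on the disc, then let go. Feel for the bar, never ram the spool down, and leave the other rolls and the cup where they stand.

Things in the scene. Friction and masses are not known exactly. Their poses are not given: they have to be found in the camera images.
- spool: Tape spool, 80 mm tall, standing on the bench at the start: white straight barrel 54 mm across (17 to 80 mm up), grey flange 66 mm across (12 to 17 mm up), four square grey feet 12 mm tall below. A 19 mm bore runs right through its axis. About 160 g. Origin: centre of the underside of the feet; z up along the bore.
- spool_top (a point): Centre of the spool's top end, 80 mm above its origin, same axes. Four small grey ridges on the top edge point along the spool's own x and y axes; right below them, between the feet, lie two crossing slots 14 mm wide and 12 mm deep along the same axes.
- spindle: Steel spindle, 16 mm across, leaning 25 degrees from vertical towards -x of its stand. Origin: on its axis at the upper face of the disc, 62 mm above the bench; z up along the spindle, y level. Straight for 70 mm, then tapering. Spool home: spool origin at this origin, z axes in line.
- spindle_tip (a point): Blunt 6 mm wide tip of the spindle, 84 mm from the disc face, same axes as the spindle.
- disc_face (a point): Same point and axes as the spindle's origin. Disc 70 mm across with a square-edged cross bar through the axis, 10 mm wide, 48 mm long, standing 10 mm above the face. The bar's direction is not measured: within 0.7 rad either way of this y axis. A spool out of line rests on it 10 mm too high, and drops when a slot is within about 0.07 rad. The disc turns only against a brake of 0.5 N m.
- stand: Dispenser stand fixed on the bench: grey base plate 150 x 140 mm, 13 mm high, carrying the spindle. Origin: centre of its underside; x away from the lean of the spindle, z up.
- tape_roll: Bystander: tan roll of tape lying flat, 90 mm across, 48 mm high. Origin: centre of underside, z up.
- green_spool: Bystander: small dark spool of twist tie, flanges on both ends, 61 mm across, 40 mm high. Origin: centre of underside, z up.
- red_cup: Bystander: lidded sample cup, 64 mm across, 58 mm high. Origin: centre of underside, z up.
- white_roll: Bystander: white roll of labels lying flat, 82 mm across, 40 mm high. Origin: centre of underside, z up.
Not all that is in view belongs to the job. What is shaped like the spool but purple is not meant.

How it is judged:
By the outcome, as a careful person would: the job done as asked, in the order asked, and still so for the second after the job is handed in, with the robot touching nothing.
It also fails if it takes over 67 s, if anything falls off the work surface, if the arm or the gripper's body presses on something with over 40 N, if the wrist force passes 120 N, or if a joint passes its speed limit or range.

## Working session

There is one attempt and no reset: what is moved stays moved. The work goes in short steps, Python scripts to look and compute and a tool call to move; the robot and the scene stay as the last step left them, time stands still between calls to the robot, and variables do not carry over. Pictures are saved under pics/ and viewed, on a budget of 10 in all, crops included, one or two more only if the job needs it, and the job is handed in when it is done.

Besides the shell and the picture viewer there is one more tool, called as name(argument=value, ...), one argument or row to a line, values as JSON. drive_tool: Moves the arm, as the interface text tells. Its arguments: {"type":"object","properties":{"translation":{"type":"array"},"rot":{"type":"array"},"gripper":{"type":"array"},"squeeze":{"type":"number"}},"required":["translation","rot","gripper"]}

```bash
ls; mkdir -p pics
cat > h.py <<'E'
import numpy as np, cv2
from cell import bot, eyes
from scipy.spatial.transform import Rotation as Rn
def K(im):
    f=240/np.tan(np.radians(im['fovy'])/2)
    return np.array([[f,0,im['cx']],[0,f,im['cy']],[0,0,1]])
def cloud(im):
    v,u=np.mgrid[0:480,0:640]
    p=np.stack([u.ravel(),v.ravel()],1).astype(np.float64)[:,None]
    n=cv2.undistortPoints(p,K(im),np.array(im['dist_coeffs'],float))[:,0]
    z=im['range_z'].ravel().astype(float)
    P=np.c_[n*z[:,None],z]
    W=(P-np.array(im['t']))@np.array(im['R'])
    W[z==0]=np.nan
    return W.reshape(480,640,3)
def ray(im,u,v):
    n=cv2.undistortPoints(np.array([[[u,v]]],float),K(im),np.array(im['dist_coeffs'],float))[0,0]
    R=np.array(im['R']);t=np.array(im['t'])
    return -R.T@t, R.T@np.r_[n,1]
def onplane(im,u,v,z):
    c,d=ray(im,u,v); return c+d*(z-c[2])/d[2]
def proj(im,X):
    return cv2.projectPoints(np.atleast_2d(X).astype(float),cv2.Rodrigues(np.array(im['R']))[0],np.array(im['t'],float),K(im),np.array(im['dist_coeffs'],float))[0][:,0]
def save(n,px): cv2.imwrite('pics/'+n+'.png',cv2.cvtColor(px,cv2.COLOR_RGB2BGR))
E
python3 - <<'E'
from h import *
for n in('scene','top'):
    im=eyes.get_image(n); save(n+'0',im['pixels']); np.save(n+'0.npy',im,allow_pickle=True)
    print(n,im['fovy'],-np.array(im['R']).T@np.array(im['t']),im['dist_coeffs'])
print(bot.read_state())
E
```

```text
pics
scene 55.5110362300333 [ 0.23441295 -0.65951671  0.76365074] [-0.05123164  0.          0.          0.          0.        ]
top 44.65269441560284 [0.46275151 0.02531509 1.33268141] [-0.15292392  0.          0.          0.          0.        ]
{'clock': 0.1, 'joint_positions': array([ 1.37180427,  0.68990009, -0.19448389,  1.56619131,  0.15732707,
        0.90247407, -0.2151111 ]), 'qd': array([ 0.00024434, -0.00206028,  0.00047619, -0.00266826,  0.00110458,
        0.00017334,  0.00053946]), 'joint_torque': array([-3.79522273e-03, -5.28504467e+01, -1.27138082e+00, -1.53837276e+01,
       -5.24853577e-02,  2.00382776e-03,  2.65959500e-05]), 'ee_pos': array([ 0.14397715, -0.60758314,  0.20150235]), 'tcp_rot': array([ 9.93230524e-01,  1.16157223e-01, -1.67788987e-04, -7.73297651e-04]), 'wrist_force': array([-0.32438773,  0.13004655, -0.52509111]), 'ft_torque': array([-0.00855483, -0.00928297,  0.0108323 ]), 'opening': 0.08788870964861929}
```

View pics/scene0.png

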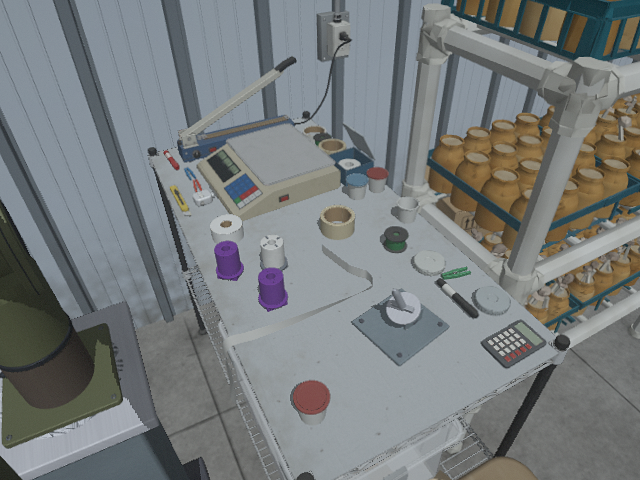

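View pics/top0.png

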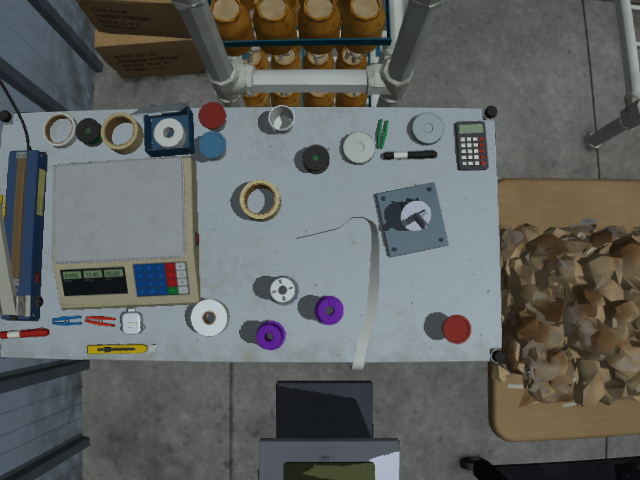

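The scene view shows the white spool at (272,252) between two purple decoys (228,260) and (271,288), with the stand at (401,325). In the top view the spool is at (283,290) and the stand at (412,218), with the spindle at about (415,215).

Run:
```python
from h import *
T=np.load('top0.npy',allow_pickle=True).item(); S=np.load('scene0.npy',allow_pickle=True).item()
for n,im,(u,v,w) in (('top',T,(283,290,22)),('scene',S,(272,250,28))):
    C=cloud(im); px=im['pixels'].astype(int)
    sub=C[v-w:v+w,u-w:u+w].reshape(-1,3); col=px[v-w:v+w,u-w:u+w].reshape(-1,3)
    sat=col.max(1)-col.min(1)
    m=(sub[:,2]>.074)&(sub[:,2]<.09)&(sat<40)
    q=sub[m]; (c,r)=cv2.minEnclosingCircle(q[:,:2].astype(np.float32))
    print(n,'spool top',m.sum(),q.mean(0),c,r,'bench z',np.nanmedian(C[380:400,230:240,2]) if n=='scene' else np.nanmedian(C[300:320,420:440,2]))
    # grey plate of stand
    P=C.reshape(-1,3)
    m=(P[:,2]>.008)&(P[:,2]<.018)&(P[:,1]>-.36)&(P[:,1]<-.05)&(P[:,0]>.3)&(P[:,0]<.65)
    mk=(m.reshape(480,640)).astype(np.uint8); mk=cv2.morphologyEx(mk,cv2.MORPH_OPEN,np.ones((3,3)))
    k,l,st,ce=cv2.connectedComponentsWithStats(mk); i=1+np.argmax(st[1:,4]); 
    Q=C[l==i]; print('plate',len(Q),cv2.minAreaRect(Q[:,:2].astype(np.float32)),Q[:,2].mean())
    # spindle points: high
    c0=Q[:,:2].mean(0)
    m=(np.linalg.norm(P[:,:2]-c0,axis=1)<.1)&(P[:,2]>.085)
    print('spindle',m.sum()); q=P[m]; o=np.argsort(q[:,2]); print(q[o][::max(1,len(o)//14)].round(4)); 
a=cv2.resize(T['pixels'][260:320,253:313],(400,400),interpolation=cv2.INTER_CUBIC)
b=cv2.resize(T['pixels'][178:262,370:454],(400,400),interpolation=cv2.INTER_CUBIC)
save('crop0',np.hstack([a,b]))
```

```text
top spool top 408 [0.48978846 0.10062604 0.07938016] (0.48946237564086914, 0.10123694688081741) 0.026801783591508865 bench z 0.0007336219292552727
plate 1333 ((0.6184809803962708, -0.19853931665420532), (0.08154080808162689, 0.14186236262321472), 9.654793739318848) 0.012300510258609688
spindle 106
[[ 0.6488 -0.1891  0.0851]
 [ 0.6393 -0.1859  0.0903]
 [ 0.6386 -0.1872  0.0953]
 [ 0.6423 -0.193   0.0997]
 [ 0.6395 -0.19    0.104 ]
 [ 0.6386 -0.1911  0.1101]
 [ 0.6274 -0.1902  0.114 ]
 [ 0.6309 -0.1914  0.1196]
 [ 0.6325 -0.1951  0.1231]
 [ 0.63   -0.1924  0.1259]
 [ 0.6254 -0.2045  0.1286]
 [ 0.6232 -0.2043  0.1297]
 [ 0.6249 -0.2017  0.1325]
 [ 0.6225 -0.197   0.1347]
 [ 0.6179 -0.1964  0.1376]
 [ 0.6152 -0.1996  0.1427]]
scene spool top 328 [0.48599575 0.09562372 0.0808395 ] (0.47647207975387573, 0.05930684506893158) 0.07241712510585785 bench z -0.4987285137085152
plate 1951 ((0.6164149045944214, -0.197688490152359), (0.08621499687433243, 0.14135995507240295), 8.580960273742676) 0.01408686960036869
spindle 143
[[ 0.6375 -0.1989  0.0859]
 [ 0.636  -0.2001  0.0909]
 [ 0.6301 -0.2011  0.0951]
 [ 0.6319 -0.2011  0.0998]
 [ 0.6293 -0.2008  0.1039]
 [ 0.637  -0.1988  0.1092]
 [ 0.6257 -0.2013  0.1118]
 [ 0.631  -0.2025  0.1187]
 [ 0.6292 -0.2013  0.1213]
 [ 0.628  -0.2023  0.1256]
 [ 0.6159 -0.1995  0.1291]
 [ 0.6262 -0.2007  0.1305]
 [ 0.6158 -0.1988  0.1339]
 [ 0.6229 -0.1977  0.1376]
 [ 0.6174 -0.1954  0.1409]]
```

View pics/crop0.png

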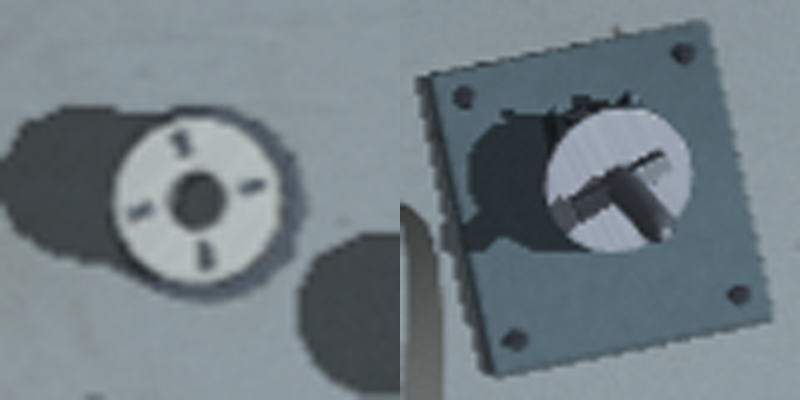

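The crop shows ridges at about (181,145), (252,185), (205,258) and (140,210). It also shows the plate corners, and the bar running lower-left to upper-right on the disc. Next I compute the poses.

Run:
```python
from h import *
T=np.load('top0.npy',allow_pickle=True).item(); S=np.load('scene0.npy',allow_pickle=True).item()
b=lambda x,y:(370+(x-400)/(400/84)-.4,178+y/(400/84)-.4)
a=lambda x,y:(253+x/(400/60)-.4,260+y/(400/60)-.4)
c=np.array([onplane(T,*b(x,y),.013) for x,y in((428,78),(708,20),(772,320),(497,372))])
print(c.round(4)); ctr=c.mean(0)
ex=(c[0]+c[1]-c[2]-c[3]); ey=c[0]+c[3]-c[1]-c[2]
print('stand',ctr,np.linalg.norm(ex)/2,np.linalg.norm(ey)/2,np.degrees(np.arctan2(ex[1],ex[0])),np.degrees(np.arctan2(ey[1],ey[0]))-90)
r=np.array([onplane(T,*a(x,y),.080) for x,y in((181,145),(252,185),(205,258),(140,210))]); 
print('ridge ctr',r.mean(0)); print('bore',onplane(T,*a(197,200),.08))
print([np.degrees(np.arctan2(*(p-q)[1::-1])) for p,q in((r[0],r[2]),(r[3],r[1]))])
# disc face: fit plane on bright disc points near the expected position, both views
for n,im in(('top',T),('scene',S)):
    C=cloud(im).reshape(-1,3); g=im['pixels'].reshape(-1,3).astype(int)
    m=(np.linalg.norm(C[:,:2]-ctr[:2],axis=1)<.06)&(C[:,2]>.035)&(C[:,2]<.1)&(g.min(1)>165)
    q=C[m]; mu=q.mean(0); 
    for _ in range(3):
        nrm=np.linalg.svd(q-mu)[2][2]; d=(q-mu)@nrm; q=q[abs(d)<.003]; mu=q.mean(0)
    nrm*=np.sign(nrm[2]); mm=(abs((C-mu)@nrm)<.003)&m; q=C[mm]
    print(n,len(q),'ctr',mu,'n',nrm,'lean',np.degrees(np.arccos(nrm[2])),'az',np.degrees(np.arctan2(nrm[1],nrm[0])),'z axis at mid')
a=cv2.resize(S['pixels'][275:350,350:450],(800,600),interpolation=cv2.INTER_CUBIC); save('crop1',a)
```

```text
[[ 0.7105 -0.1088  0.013 ]
 [ 0.7396 -0.2459  0.013 ]
 [ 0.5931 -0.2736  0.013 ]
 [ 0.5683 -0.1402  0.013 ]]
stand [ 0.65288311 -0.19215629  0.013     ] 0.14733520009867876 0.137904467923756 11.56106879095935 11.298958157506632
ridge ctr [0.49046478 0.10086253 0.08      ]
bore [0.49029802 0.10005367 0.08      ]
[np.float64(12.25959926335169), np.float64(102.62898669751813)]
top 2 ctr [ 0.68286839 -0.20412239  0.07254469] n [0.00264262 0.0087999  0.99995779] lean 0.5264483153346702 az 73.28492378745786 z axis at mid
scene 495 ctr [ 0.65120853 -0.1968002   0.06292092] n [-0.41869699 -0.08117015  0.90449115] lean 25.24516365029614 az -169.0285240450525 z axis at mid
```

View pics/crop1.png

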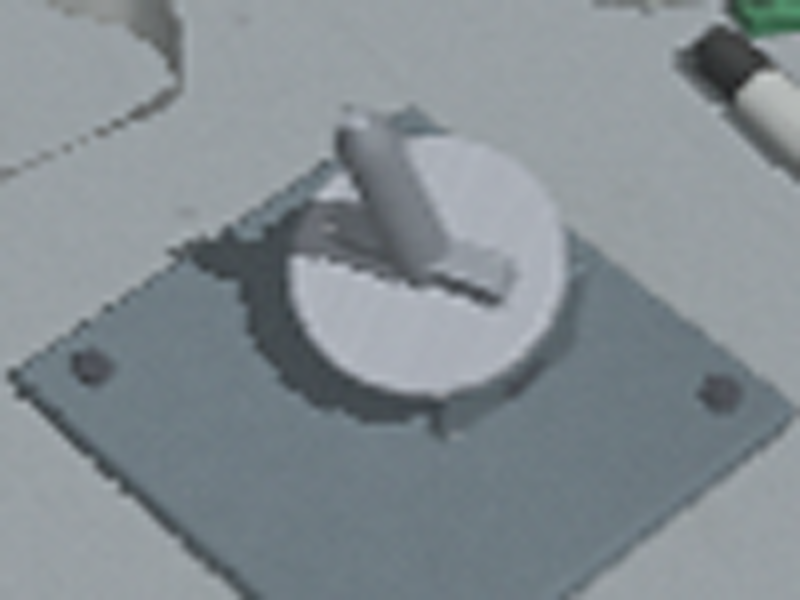

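The scene crop shows the disc outline spanning x 288–570 and y 135–398. The tip is near (350,115), and the bar runs from about (295,230) to about (512,276).

Run:
```python
from h import *
T=np.load('top0.npy',allow_pickle=True).item(); S=np.load('scene0.npy',allow_pickle=True).item()
b=lambda x,y:(370+(x-400)/(400/84)-.4,178+y/(400/84)-.4)
s=lambda x,y:(350+x/8-.4,275+y/8-.4)
for az in(11.3,):
    Rs=Rn.from_euler('zy',[az,-25],degrees=True).as_matrix(); n=Rs[:,2]; print('spindle z',n)
    D=[onplane(T,*b(618.5,180),.062),onplane(S,*s(429,267),.062)]; print('disc ctr',D)
    tip=[onplane(T,*b(661,235),.138),onplane(S,*s(352,120),.138)]; print('tip->origin',[t-n*.084 for t in tip])
    O=np.mean(D,0)
    def onp(im,u,v,h):
        c,d=ray(im,u,v); return Rs.T@(c+d*(((O+n*h-c)@n)/(d@n))-O)
    for nm,p,q in(('top ctr',onp(T,*b(565,215),.01),onp(T,*b(660,157),.01)),('scene mid',onp(S,*s(305,225),.01),onp(S,*s(512,276),.01)),('scene low edge face',onp(S,*s(300,255),0),onp(S,*s(500,303),0)),('scene top near edge',onp(S,*s(300,235),.01),onp(S,*s(508,288),.01))):
        d=p-q; print(nm,p.round(4),q.round(4),np.degrees(np.arctan2(d[1],d[0])))
# depth: points 6..14 mm above face within 24mm radius
    C=cloud(S).reshape(-1,3); L=(C-O)@Rs; m=(L[:,2]>.006)&(L[:,2]<.013)&(np.hypot(L[:,0],L[:,1])<.028)&(np.hypot(L[:,0],L[:,1])>.01)
    q=L[m,:2]; qm=q.mean(0); v=np.linalg.svd(q-qm)[2][0]; print('depth bar',m.sum(),qm,np.degrees(np.arctan2(v[1],v[0])))
    m=(L[:,2]>.02)&(L[:,2]<.08)&(np.hypot(L[:,0],L[:,1])<.02); q=L[m]; print('spindle side xy mean',q.mean(0)); print('face z',np.median(L[(np.hypot(L[:,0],L[:,1])<.03)&(abs(L[:,2])<.005),2]))
    v=Rs.T@(C[0]*0+(-S['R'].T@S['t'])-O); print('view dir local',v/np.linalg.norm(v))
```

```text
spindle z [-0.42261826  0.          0.90630779]
disc ctr [array([ 0.65354805, -0.19195162,  0.062     ]), array([ 0.65111945, -0.19124273,  0.062     ])]
tip->origin [array([ 0.65348824, -0.19716037,  0.06187015]), array([ 0.6516496 , -0.19632124,  0.06187015])]
top ctr [-0.0074  0.0275  0.01  ] [ 0.0116 -0.0198  0.01  ] 111.9310205354213
scene mid [-0.0136  0.0293  0.01  ] [ 0.0077 -0.0231  0.01  ] 112.08702130397427
scene low edge face [-0.0186  0.0303  0.    ] [ 0.0026 -0.0204 -0.    ] 112.70073910442291
scene top near edge [-0.0164  0.0284  0.01  ] [ 0.0047 -0.0245  0.01  ] 111.73343799983675
depth bar 52 [-0.00010451 -0.00455423] -69.18918527306047
spindle side xy mean [-0.00269925 -0.00776229  0.05408045]
face z 0.0012640164009414976
view dir local [-0.18308674 -0.47037775  0.86326359]
```

```bash
cat >> h.py <<'E'
Rs=Rn.from_euler('ZY',[11.3,-25],degrees=True).as_matrix(); n=Rs[:,2]
O=np.array([.6522,-.1912,.062])
SP=np.array([.4902,.1005,0.]); SPYAW=12.4
def rows(p,R):
    "shift (25mm units) and rotvec(deg) from the measured tool pose to (p,R)"
    s=bot.read_state(); R0=Rn.from_quat(s['tcp_rot']).as_matrix()
    return (R0.T@(p-s['ee_pos'])/.025).round(2), np.degrees(Rn.from_matrix(R0.T@R).as_rotvec()).round(2)
E
python3 - <<'E'
from h import *
T=np.load('top0.npy',allow_pickle=True).item(); S=np.load('scene0.npy',allow_pickle=True).item()
b=lambda x,y:(370+(x-400)/(400/84)-.4,178+y/(400/84)-.4)
s=lambda x,y:(350+x/8-.4,275+y/8-.4)
print(n)
def onp(im,u,v,h):
    c,d=ray(im,u,v); return Rs.T@(c+d*(((O+n*h-c)@n)/(d@n))-O)
for nm,p,q in(('top ctr',onp(T,*b(565,215),.01),onp(T,*b(660,157),.01)),('scene mid',onp(S,*s(305,225),.01),onp(S,*s(512,276),.01)),('scene low edge face',onp(S,*s(300,255),0),onp(S,*s(500,303),0)),('scene top near edge',onp(S,*s(300,235),.01),onp(S,*s(508,288),.01))):
    d=p-q; print(nm,p.round(4),q.round(4),np.degrees(np.arctan2(d[1],d[0])))
C=cloud(S).reshape(-1,3); L=(C-O)@Rs; r=np.hypot(L[:,0],L[:,1]); m=(L[:,2]>.006)&(L[:,2]<.014)&(r<.028)&(r>.01)
q=L[m,:2]; qm=q.mean(0); v=np.linalg.svd(q-qm)[2][0]; print('depth bar',m.sum(),qm,np.degrees(np.arctan2(v[1],v[0])))
print('tips local',[(Rs.T@(t-O)).round(4) for t in(onplane(T,*b(661,235),.138),onplane(S,*s(352,120),.138))])
# pre-grasp above the spool: tool y at world azimuth -78 (+ slot aligned to spool axes)
for psi in(-78,12):
    a=np.radians(psi); y=np.array([np.cos(a),np.sin(a),0]); z=np.array([0,0,-1.]); R=np.c_[np.cross(y,z),y,z]
    print(psi,rows(np.r_[SP[:2],.17],R))
E
```

```text
[-0.41442566 -0.08281042  0.90630779]
top ctr [-0.007   0.0281  0.01  ] [ 0.0116 -0.0194  0.01  ] 111.43176491420739
scene mid [-0.0144  0.0282  0.01  ] [ 0.0086 -0.0217  0.01  ] 114.72962360471739
scene low edge face [-0.0195  0.0283  0.    ] [ 0.0033 -0.02    0.    ] 115.31073570318124
scene top near edge [-0.0172  0.0273  0.01  ] [ 0.0056 -0.0231  0.01  ] 114.35544958862886
depth bar 66 [-0.00103434 -0.00074286] -69.8445133708102
tips local [array([0.0007, 0.0009, 0.0836]), array([-0.0008,  0.002 ,  0.0842])]
-78 (array([ 20.01, -24.36,   1.3 ]), array([-0.09,  0.01,  1.34]))
12 (array([ 20.01, -24.36,   1.3 ]), array([-8.000e-02, -6.000e-02, -8.866e+01]))
```

drive_tool(
  translation=[
    [1.4,-0.7,0],
    [2.8,-1.4,0],
    [4.2,-2.1,0],
    [5.6,-2.8,0],
    [7,-3.5,0],
    [8.4,-4.2,0],
    [9.8,-4.9,0],
    [11.2,-5.6,0],
    [12.6,-6.3,0],
    [14,-7,0],
    [15.4,-7.7,0],
    [16.4,-8.4,0],
    [16.7,-9.8,0],
    [17,-11.2,0],
    [17.3,-12.6,0],
    [17.6,-14,0],
    [17.9,-15.4,0],
    [18.2,-16.8,0],
    [18.5,-18.2,0],
    [18.8,-19.4,0],
  ],
  rot=[
    [0,0,0],
    [0,0,0],
    [0,0,0],
    [0,0,0],
    [0,0,0],
    [0,0,0],
    [0,0,0],
    [0,0,0],
    [0,0,0],
    [0,0,0],
    [0,0,0],
    [0,0,0],
    [0,0,0],
    [0,0,0],
    [0,0,0],
    [0,0,0],
    [0,0,0],
    [0,0,0],
    [0,0,0],
    [0,0,0],
  ],
  gripper=[88,88,88,88,88,88,88,88,88,88,88,88,88,88,88,88,88,88,88,88],
)

```text
clock: 1.77
ee_pos: [0.4888, -0.0252, 0.202]
tcp_rot: [0.993, 0.117, -0.0, -0.0]
wrist_force: [0.4, 0.4, 0.4]
opening: 0.0878
```

```bash
cat > pg.py <<'E'
from h import *
s=bot.read_state(); print(s['clock'],s['ee_pos'],s['joint_positions'].round(2),s['wrist_force'].round(1),s['opening'])
a=np.radians(-77.6); y=np.array([np.cos(a),np.sin(a),0]); z=np.array([0,0,-1.]); R=np.c_[np.cross(y,z),y,z]
for zz in(.15,.036): print(zz,rows(np.r_[SP[:2],zz],R))
E
python3 pg.py
```

```text
1.7667 [ 0.48883338 -0.02522937  0.20203567] [ 0.04  0.51 -0.12  1.97  0.09  0.67 -1.48] [0.4 0.4 0.4] 0.08780791338521533
0.15 (array([ 1.22, -4.88,  2.08]), array([-0.04,  0.04,  1.02]))
0.036 (array([ 1.23, -4.87,  6.64]), array([-0.04,  0.04,  1.02]))
```

drive_tool(
  translation=[
    [0.3,-1.2,0.5],
    [0.6,-2.4,1],
    [0.9,-3.6,1.5],
    [1.1,-4.4,2],
    [1.2,-4.9,2.1],
    [1.2,-4.9,2.9],
    [1.2,-4.9,3.7],
    [1.2,-4.9,4.5],
    [1.2,-4.9,5.2],
    [1.2,-4.9,5.8],
    [1.2,-4.9,6.2],
    [1.2,-4.9,6.4],
    [1.2,-4.9,6.4],
  ],
  rot=[
    [0,0,0.3],
    [0,0,0.6],
    [0,0,1],
    [0,0,1],
    [0,0,1],
    [0,0,1],
    [0,0,1],
    [0,0,1],
    [0,0,1],
    [0,0,1],
    [0,0,1],
    [0,0,1],
    [0,0,1],
  ],
  gripper=[88,88,88,88,88,88,88,88,88,88,88,88,88],
)

```text
clock: 2.85
ee_pos: [0.49, 0.0982, 0.0414]
tcp_rot: [0.994, 0.108, -0.001, 0.0]
wrist_force: [-0.1, -0.0, 0.6]
opening: 0.088
```

Run:
```python
exec(open('pg.py').read())
a=eyes.get_image('top'); b=eyes.get_image('scene')
save('g1',np.hstack([cv2.resize(a['pixels'][240:340,230:330],(400,400)),cv2.resize(b['pixels'][200:300,222:322],(400,400))]))
```

```text
2.85 [0.48999951 0.09819854 0.04135893] [-0.26  0.81 -0.04  2.07  0.12  0.27 -1.76] [-0.1 -0.   0.6] 0.08802202537292236
0.15 (array([ 0.02, -0.09, -4.35]), array([ 0.01,  0.1 , -0.05]))
0.036 (array([ 0.03, -0.09,  0.21]), array([ 0.01,  0.1 , -0.05]))
```

View pics/g1.png

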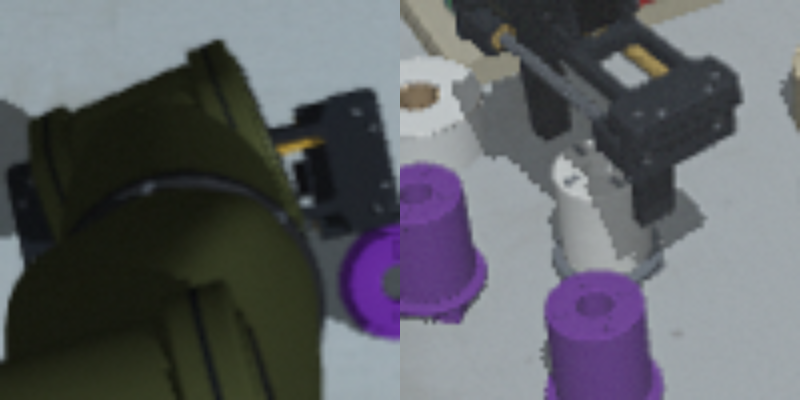

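The hand straddles the spool with a finger on each side, well clear of the purple decoys. Before gripping I check which grip yaw leaves joint room for the 25° tilt, because j6 is already close to its limit. I fit a simple arm model to the measured states for this.

```bash
cat > kin.py <<'E'
from h import *
from scipy.optimize import least_squares
import itertools
lo=np.array([-3.01,-.46,-1.47,.13,-1,.04,-2.66]);hi=np.array([3.01,2.08,1.51,2.56,4.14,2.09,2.66])
D=[([1.37180427,.68990009,-.19448389,1.56619131,.15732707,.90247407,-.2151111],[.14397715,-.60758314,.20150235],[.993230524,.116157223,-.000167789,-.00077330])]
import json,os
if os.path.exists('st.json'): D+=[tuple(x) for x in json.load(open('st.json'))]
def rec():
    s=bot.read_state(); L=json.load(open('st.json')) if os.path.exists('st.json') else []
    L.append([list(s['joint_positions']),list(s['ee_pos']),list(s['tcp_rot'])]); json.dump(L,open('st.json','w'))
def FK(q,p,sg):
    s1,s3,s5,s7=sg; z=lambda a:Rn.from_euler('z',a).as_matrix(); y=lambda a:Rn.from_euler('y',a).as_matrix()
    zs,L1,a,L2,b,L3,yo=p
    R=z(s1*q[0]); P=np.array([0,0,zs]); R=R@y(q[1])@z(s3*q[2]); P=P+R@[a,0,L1]; R=R@y(q[3]); P=P+R@[-a,0,0]; R=R@z(s5*q[4]); P=P+R@[0,0,L2]
    R=R@y(q[5]); P=P+R@[b,0,0]; R=R@z(s7*q[6]+yo); P=P+R@[0,0,L3]; return P,R
E
python3 - <<'E'
import json
from kin import *
rec()
from kin import D as _; 
D=[D[0]]+[tuple(x) for x in json.load(open('st.json'))]
D.append(([ 0.04,0.51,-0.12,1.97,0.09,0.67,-1.48],[0.48883338,-0.02522937,0.20203567],[.993,.117,0,0]))
def res(p,sg):
    e=[]
    for k,(q,x,o) in enumerate(D):
        w=1 if k<2 else .2
        P,R=FK(q,p,sg); e+=list(w*(P-x)*1000)+list(w*300*(Rn.from_matrix(R).inv()*Rn.from_quat(o)).as_rotvec())
    return np.array(e)
out=[]
for sg in itertools.product([-1,1],repeat=4):
    if sg[0]==1: continue
    for yo in(0,1.57,3.14,-1.57):
        try: r=least_squares(lambda p:res(p,sg),[.3,.45,0,.4,0,.25,yo]); out.append((r.cost,sg,r.x.round(4)))
        except Exception as ex: print(ex)
out.sort(key=lambda t:t[0])
for o in out[:6]: print(o)
E
```

```text
(np.float64(268.5468143757282), (-1, -1, -1, -1), array([-13.7624,   0.9069,  -0.0315,   0.3279,   0.1844, -13.474 ,
         1.5706]))
(np.float64(268.546814375974), (-1, -1, -1, -1), array([-13.7624,   0.9069,  -0.0315,   0.3279,   0.1844, -13.474 ,
         1.5706]))
(np.float64(268.546814375975), (-1, -1, -1, -1), array([-13.7623,   0.9069,  -0.0315,   0.3279,   0.1844, -13.474 ,
         1.5706]))
(np.float64(268.54681437603836), (-1, -1, -1, -1), array([-13.7623,   0.9069,  -0.0315,   0.3279,   0.1844, -13.474 ,
         1.5706]))
(np.float64(2746.203156045736), (-1, 1, 1, -1), array([-2.51888e+01,  9.20000e-01, -2.50000e-02,  2.67900e-01,
        1.78100e-01, -2.48443e+01,  1.18110e+00]))
(np.float64(2746.2031560458313), (-1, 1, 1, -1), array([-2.51888e+01,  9.20000e-01, -2.50000e-02,  2.67900e-01,
        1.78100e-01, -2.48443e+01,  1.18110e+00]))
```

drive_tool(
  translation=[
    [0,0,-1.2],
    [0,0,-2.4],
    [0,0,-3.6],
    [0,0,-4.8],
    [0,0,-5],
    [0,0,-5],
    [0,0,-5],
    [0,0,-5],
    [0,0,-5],
    [0,0,-5],
    [0,0,-5],
    [0,0,-5],
    [0,0,-5],
    [0,0,-5],
    [0,0,-5],
    [0,0,-5],
    [0,0,-5],
    [0,0,-5],
  ],
  rot=[
    [0,0,0],
    [0,0,0],
    [0,0,0],
    [0,0,-7],
    [0,0,-14],
    [0,0,-21],
    [0,0,-28],
    [0,0,-35],
    [0,0,-42],
    [0,0,-49],
    [0,0,-56],
    [0,0,-63],
    [0,0,-70],
    [0,0,-77],
    [0,0,-84],
    [0,0,-90],
    [0,0,-90],
    [0,0,-90],
  ],
  gripper=[88,88,88,88,88,88,88,88,88,88,88,88,88,88,88,88,88,88],
)

```text
clock: 4.45
ee_pos: [0.4908, 0.098, 0.1679]
tcp_rot: [0.628, 0.778, 0.0, 0.0]
wrist_force: [-0.4, 0.3, 0.5]
opening: 0.088
```

Run:
```python
from kin import *
rec(); s=bot.read_state(); print(s['joint_positions'].round(2)); 
R0=Rn.from_quat(s['tcp_rot']).as_matrix(); print(R0.round(2))
z=-n; 
# tool y at final: spool axis dir -> world tilt; spool yaw 23deg in spindle frame, tool y along spool x
a=np.radians(23); y=Rs@[np.cos(a),np.sin(a),0]; R=np.c_[np.cross(y,z),y,z]; print(np.degrees(Rn.from_matrix(R0.T@R).as_rotvec()))
```

```text
[ 0.06  0.62 -0.55  1.96  0.5   0.69 -0.6 ]
[[-0.21  0.98  0.  ]
 [ 0.98  0.21 -0.  ]
 [-0.    0.   -1.  ]]
[-24.5482083   -5.16504006 -21.80153141]
```

drive_tool(
  translation=[
    [0,0,0],
    [0,0,0],
    [0,0,0],
    [0,0,0],
    [0,0,0],
    [0,0,0],
    [0,0,0],
    [0,0,0],
  ],
  rot=[
    [-4.9,-1,-4.4],
    [-9.8,-2,-8.8],
    [-14.7,-3,-13.2],
    [-19.6,-4,-17.6],
    [-24.5,-5,-22],
    [-24.5,-5,-22],
    [-24.5,-5,-22],
    [-24.5,-5,-22],
  ],
  gripper=[88,88,88,88,88,88,88,88],
)

```text
clock: 5.12
ee_pos: [0.4904, 0.0867, 0.165]
tcp_rot: [0.479, 0.858, 0.105, 0.154]
wrist_force: [-0.3, -1.3, -0.2]
opening: 0.088
```

Run:
```python
from kin import *
rec(); s=bot.read_state(); print(s['joint_positions'].round(2))
print('rot err', np.degrees(Rn.from_matrix(Rn.from_quat(s['tcp_rot']).as_matrix().T@np.c_[np.cross(Rs@[np.cos(.4014),np.sin(.4014),0],-n),Rs@[np.cos(.4014),np.sin(.4014),0],-n]).as_rotvec()))
import json
D=[D[0]]+[tuple(x) for x in json.load(open('st.json'))]
sg=(-1,-1,-1,-1)
Y=lambda a:Rn.from_euler('y',a).as_matrix(); Z=lambda a:Rn.from_euler('z',a).as_matrix()
def fk(q,p):
    zs,a0,L1,a,a2,L2,b,L3,yo=p
    R=Z(-q[0]); P=np.array([0,0,zs])+R@[a0,0,0]; R=R@Y(q[1])@Z(-q[2]); P=P+R@[a,0,L1]; R=R@Y(q[3]); P=P+R@[a2,0,0]; R=R@Z(-q[4]); P=P+R@[0,0,L2]
    R=R@Y(q[5]); P=P+R@[b,0,0]; R=R@Z(-q[6]+yo); return P+R@[0,0,L3],R
def res(p):
    e=[]
    for q,x,o in D:
        P,R=fk(q,p); e+=list((P-x)*1000)+list(300*(Rn.from_matrix(R).inv()*Rn.from_quat(o)).as_rotvec())
    return np.r_[e,(np.array(p)-p0)*3]
p0=np.array([.3,0,.4,0,0,.4,0,.3,1.57])
r=least_squares(res,p0); print(r.cost,r.x.round(4)); print(res(r.x)[:-9].reshape(-1,6).round(1)); np.save('p.npy',r.x)
```

```text
[-0.06  0.53 -0.42  2.36  1.85  0.33 -1.63]
rot err [-4.18463194  0.78841222 -2.13097862]
1233.2419273920889 [ 0.1851  0.0469  0.5923 -0.0412 -0.0026  0.3466  0.0389  0.2513  1.5708]
[[26.9 10.   1.8 -0.   0.   0. ]
 [-7.5 38.2 -1.  -0.  -0.   0. ]
 [ 0.7 -8.1  1.8 -0.  -0.   0. ]
 [ 1.1 -6.4 -2.6  0.  -0.   0. ]]
```

```bash
cat > pg.py <<'E'
from h import *
s=bot.read_state(); print(s['clock'],s['ee_pos'],s['joint_positions'].round(2),s['wrist_force'].round(1),s['opening'])
a=np.radians(12.4); y=np.array([np.cos(a),np.sin(a),0]); z=np.array([0,0,-1.]); R=np.c_[np.cross(y,z),y,z]
for zz in(.15,.038): print(zz,rows(np.r_[SP[:2],zz],R))
E
python3 pg.py
```

```text
5.1167 [0.49042399 0.08673502 0.16496872] [-0.06  0.53 -0.42  2.36  1.85  0.33 -1.63] [-0.3 -1.3 -0.2] 0.088009399405383
0.15 (array([0.57, 0.08, 0.57]), array([20.68,  6.32, 19.03]))
0.038 (array([ 1.31, -1.39,  4.74]), array([20.68,  6.32, 19.03]))
```

drive_tool(
  translation=[
    [0,0,0],
    [0,0,0],
    [0,0,0],
    [0,0,0],
  ],
  rot=[
    [0,0,0],
    [0,0,0],
    [0,0,0],
    [0,0,0],
  ],
  gripper=[88,88,88,88],
)

```text
clock: 5.45
ee_pos: [0.4905, 0.0862, 0.1644]
tcp_rot: [0.48, 0.858, 0.104, 0.153]
wrist_force: [0.2, -0.4, 0.4]
opening: 0.088
```

```bash
python3 pg.py; python3 -c "
from kin import *
rec()"
```

```text
5.45 [0.49048346 0.0862082  0.16439345] [-0.06  0.53 -0.41  2.36  1.84  0.32 -1.62] [ 0.2 -0.4  0.4] 0.08796253591423017
0.15 (array([0.59, 0.1 , 0.55]), array([20.51,  6.31, 18.96]))
0.038 (array([ 1.32, -1.36,  4.72]), array([20.51,  6.31, 18.96]))
```

drive_tool(
  translation=[
    [0.1,0,0.1],
    [0.2,0,0.2],
    [0.3,0,0.3],
    [0.4,0.1,0.4],
    [0.5,0.1,0.5],
    [0.6,0.1,0.5],
    [0.6,0.1,0.5],
    [0.6,0.1,0.5],
    [0.6,0.1,0.5],
    [0.6,0.1,0.5],
  ],
  rot=[
    [3.4,1,3.2],
    [6.8,2.1,6.3],
    [10.3,3.2,9.5],
    [13.7,4.2,12.6],
    [17.1,5.3,15.8],
    [20.5,6.3,19],
    [20.5,6.3,19],
    [20.5,6.3,19],
    [20.5,6.3,19],
    [20.5,6.3,19],
  ],
  gripper=[88,88,88,88,88,88,88,88,88,88],
)

```text
clock: 6.28
ee_pos: [0.4881, 0.1, 0.1503]
tcp_rot: [0.626, 0.78, -0.001, 0.001]
wrist_force: [-0.7, -0.7, 0.2]
opening: 0.0881
```

```bash
python3 pg.py; python3 -c "
from kin import *
rec()"
```

```text
6.2833 [0.48813685 0.09998883 0.15026638] [ 0.07  0.66 -0.6   1.98  0.59  0.67 -0.68] [-0.7 -0.7  0.2] 0.08813383653303439
0.15 (array([0.  , 0.08, 0.01]), array([-0.01,  0.1 ,  0.15]))
0.038 (array([0.01, 0.09, 4.49]), array([-0.01,  0.1 ,  0.15]))
```

drive_tool(
  translation=[
    [0,0.1,0.8],
    [0,0.1,1.6],
    [0,0.1,2.4],
    [0,0.1,3.2],
    [0,0.1,3.9],
    [0,0.1,4.3],
    [0,0.1,4.4],
    [0,0.1,4.4],
    [0,0.1,4.4],
    [0,0.1,4.4],
    [0,0.1,4.4],
    [0,0.1,4.4],
    [0,0.1,4.4],
    [0,0.1,4.4],
    [0,0.1,4.4],
    [0,0.1,4.4],
  ],
  rot=[
    [0,0,0],
    [0,0,0],
    [0,0,0],
    [0,0,0],
    [0,0,0],
    [0,0,0],
    [0,0,0],
    [0,0,0],
    [0,0,0],
    [0,0,0],
    [0,0,0],
    [0,0,0],
    [0,0,0],
    [0,0,0],
    [0,0,0],
    [0,0,0],
  ],
  gripper=[88,88,88,88,88,88,88,88,80,70,60,50,50,50,50,50],
  squeeze=25,
)

```text
clock: 7.62
ee_pos: [0.4912, 0.101, 0.0409]
tcp_rot: [0.626, 0.78, -0.0, 0.0]
wrist_force: [-0.7, -0.7, 3.4]
opening: 0.0517
```

```bash
python3 pg.py; python3 -c "
from kin import *
rec()"
```

```text
7.6167 [0.49121883 0.10104123 0.04090415] [-0.05  0.83 -0.4   2.05  0.79  0.42 -0.86] [-0.7 -0.7  3.4] 0.051695350813954856
0.15 (array([-0.01, -0.05, -4.36]), array([-0.02,  0.02,  0.09]))
0.038 (array([-0.01, -0.04,  0.12]), array([-0.02,  0.02,  0.09]))
```

drive_tool(
  translation=[
    [0,0,-0.3],
    [0,0,-0.8],
    [0,0,-1.6],
    [0,0,-2.4],
    [0,0,-3.2],
    [0,0,-4],
    [0,0,-4.8],
    [0,0,-5.6],
    [0,0,-6.4],
    [0,0,-7.2],
    [0,0,-7.8],
    [0,0,-8],
    [0,0,-8],
  ],
  rot=[
    [0,0,0],
    [0,0,0],
    [0,0,0],
    [0,0,0],
    [0,0,0],
    [0,0,0],
    [0,0,0],
    [0,0,0],
    [0,0,0],
    [0,0,0],
    [0,0,0],
    [0,0,0],
    [0,0,0],
  ],
  gripper=[50,50,50,50,50,50,50,50,50,50,50,50,50],
)

```text
clock: 8.7
ee_pos: [0.4917, 0.1014, 0.2418]
tcp_rot: [0.626, 0.78, 0.001, 0.001]
wrist_force: [0.4, 0.1, -1.7]
opening: 0.0519
```

```bash
cat >> h.py <<'E'
GH=.0409   # TCP above spool origin in the grip
BAR=23.
def goal(h,yaw=None):
    "tool pose with spool origin h above the disc face, slots at yaw in the spindle frame"
    a=np.radians(BAR if yaw is None else yaw); y=Rs@[np.cos(a),np.sin(a),0]; z=-n
    return O+n*(h+GH), np.c_[np.cross(y,z),y,z]
def rep():
    s=bot.read_state(); R=Rn.from_quat(s['tcp_rot']).as_matrix(); L=Rs.T@(s['ee_pos']+R[:,2]*GH-O)
    y=Rs.T@R[:,1]
    print('t',round(s['clock'],2),'p',s['ee_pos'].round(4),'q',s['joint_positions'].round(2),'F spindle frame',(Rs.T@s['wrist_force']).round(1),'M',(Rs.T@s['ft_torque']).round(2),'open',round(s['opening'],4))
    print('spool origin in spindle frame mm',(L*1000).round(1),'tilt err',(np.degrees(Rs.T@R[:,2])[:2]).round(2),'yaw',np.degrees(np.arctan2(y[1],y[0])).round(2))
E
python3 -c "
from h import *
rep()
for h in(.119,.1): print(h,rows(*goal(h)))
p,R=goal(.119); print('safe', rows(p+[0,0,.04],R), rows(p+[-.03,.1,.04],R))
"
```

```text
t 8.7 p [0.4917 0.1014 0.2418] q [ 0.15  0.54 -0.71  1.86  0.45  0.9  -0.55] F spindle frame [-0.4  0.1 -1.7] M [-0.06 -0.09  0.01] open 0.0519
spool origin in spindle frame mm [-31.9 318.3 168.1] tilt err [-2.413e+01 -1.000e-02] yaw 1.31
0.119 (array([-12.76,   1.03,   1.4 ]), array([-24.51,  -5.24, -21.46]))
0.1 (array([-12.76,   1.35,   2.09]), array([-24.51,  -5.24, -21.46]))
safe (array([-12.76,   1.03,  -0.2 ]), array([-24.51,  -5.24, -21.46])) (array([-8.59,  0.73, -0.2 ]), array([-24.51,  -5.24, -21.46]))
```

drive_tool(
  translation=[
    [-0.4,0,0],
    [-1.2,0.1,0],
    [-2,0.2,-0.1],
    [-2.8,0.2,-0.1],
    [-3.6,0.3,-0.1],
    [-4.4,0.4,-0.1],
    [-5.2,0.4,-0.2],
    [-6,0.5,-0.2],
    [-6.8,0.6,-0.2],
    [-7.6,0.6,-0.2],
    [-8.4,0.7,-0.2],
    [-9.2,0.8,-0.2],
    [-10,0.8,-0.2],
    [-10.8,0.9,-0.2],
    [-11.6,1,-0.2],
    [-12.4,1,-0.2],
    [-12.7,1,-0.2],
    [-12.8,1,-0.2],
    [-12.8,1,-0.2],
    [-12.8,1,-0.2],
  ],
  rot=[
    [0,0,0],
    [-1.5,-0.3,-1.4],
    [-3,-0.6,-2.7],
    [-4.6,-1,-4],
    [-6.1,-1.3,-5.4],
    [-7.7,-1.6,-6.7],
    [-9.2,-2,-8.1],
    [-10.7,-2.3,-9.4],
    [-12.2,-2.6,-10.7],
    [-13.8,-3,-12.1],
    [-15.3,-3.3,-13.4],
    [-16.8,-3.6,-14.8],
    [-18.4,-3.9,-16.1],
    [-19.9,-4.2,-17.4],
    [-21.5,-4.6,-18.8],
    [-23,-4.9,-20.1],
    [-24.5,-5.2,-21.5],
    [-24.5,-5.2,-21.5],
    [-24.5,-5.2,-21.5],
    [-24.5,-5.2,-21.5],
  ],
  gripper=[50,50,50,50,50,50,50,50,50,50,50,50,50,50,50,50,50,50,50,50],
)

```text
clock: 10.37
ee_pos: [0.5844, -0.205, 0.2451]
tcp_rot: [0.456, 0.864, 0.136, 0.166]
wrist_force: [-0.3, 0.2, -0.9]
opening: 0.0515
```

```bash
python3 -c "
from h import *
rep()
for h in(.119,.095): print(h,rows(*goal(h)))
b=eyes.get_image('scene');a=eyes.get_image('top')
save('h1',np.hstack([cv2.resize(a['pixels'][140:290,340:490],(400,400)),cv2.resize(b['pixels'][190:370,310:490],(400,400))]))
"
```

```text
t 10.37 p [ 0.5844 -0.205   0.2451] q [ 0.95  0.63 -0.89  1.92  0.68  0.47  0.29] F spindle frame [-0.7  0.2 -0.7] M [-0.    0.4  -0.01] open 0.0515
spool origin in spindle frame mm [ 14.5  -0.2 154.3] tilt err [-0.22  0.12] yaw 23.03
0.119 (array([ 0.23, -0.53,  1.41]), array([-0.15, -0.2 ,  0.03]))
0.095 (array([ 0.23, -0.53,  2.37]), array([-0.15, -0.2 ,  0.03]))
```

View pics/h1.png

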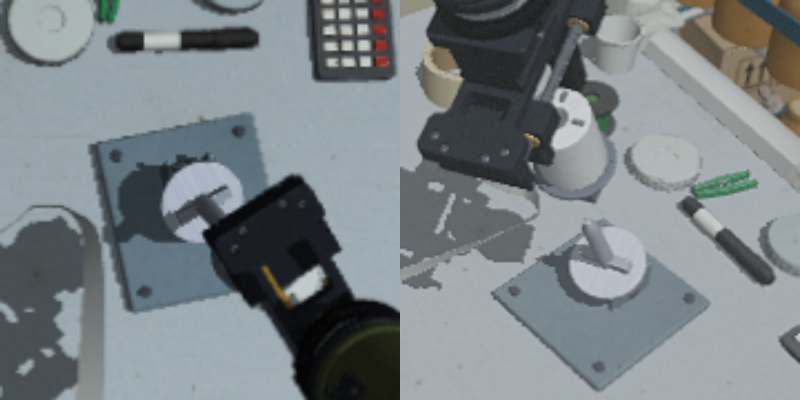

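The hand is at the hover with the full tilt reached. The spool sits upright in the fingers above and up-axis of the spindle (scene crop: spool (580,150), spindle tip (590,225)). Next I check the spool's seat in the hand and the spindle axis, using depth from the same camera.

```bash
cat > fit.py <<'E'
from h import *
from scipy.optimize import least_squares
def circ(L,lo,hi,rmax,rad,nm):
    r=np.hypot(L[:,0],L[:,1]); m=(L[:,2]>lo)&(L[:,2]<hi)&(r<rmax); q=L[m]
    if len(q)<40: print(nm,'few',len(q)); return
    f=lambda x: np.hypot(q[:,0]-x[0]-x[2]*(q[:,2]-(lo+hi)/2),q[:,1]-x[1]-x[3]*(q[:,2]-(lo+hi)/2))-rad
    s=least_squares(f,[0,0,0,0],loss='soft_l1',f_scale=.001)
    print(nm,len(q),'xy mm',(s.x[:2]*1000).round(2),'slope deg',np.degrees(s.x[2:]).round(2),'rms mm',(np.median(abs(f(s.x)))*1000).round(2))
    return s.x
def look(spindle=True):
    s=bot.read_state(); R=Rn.from_quat(s['tcp_rot']).as_matrix(); c=s['ee_pos']+R[:,2]*GH
    Rp=np.c_[R[:,1],R[:,0],-R[:,2]]
    for nm in('scene','top'):
        im=eyes.get_image(nm); g=im['pixels'].astype(int); C=cloud(im)
        ok=(np.isfinite(C[...,2]))
        wh=ok&(g.min(2)>130)&(g.max(2)-g.min(2)<40)
        circ((C[wh]-c)@Rp,.02,.074,.034,.027,nm+' barrel')
        L=(C[wh]-c)@Rp; t=L[(np.hypot(L[:,0],L[:,1])<.025)&(abs(L[:,2]-.08)<.012),2]; print('  top z med',np.median(t) if len(t) else None,len(t))
        if spindle: circ((C[ok]-O)@Rs,.018,.066,.016,.008,nm+' spindle')
if __name__=='__main__': look()
E
python3 fit.py
```

```text
scene barrel 398 xy mm [0.02 2.77] slope deg [ 0.69 -0.07] rms mm 0.37
  top z med 0.08182943865949077 362
scene spindle 90 xy mm [0.29 1.56] slope deg [-0.4  -0.25] rms mm 0.28
top barrel few 0
  top z med 0.07963472134371141 75
top spindle 61 xy mm [-0.05 -1.04] slope deg [-0.86  0.28] rms mm 0.44
```

```bash
cat >> h.py <<'E'
O=O+Rs@[.0014,-.0010,0]
E
python3 -c "
from h import *
rep()
for h in(.119,.095): print(h,rows(*goal(h)))
"
```

```text
t 10.57 p [ 0.5852 -0.2044  0.2461] q [ 0.95  0.63 -0.89  1.92  0.68  0.47  0.3 ] F spindle frame [-1.4 -0.9 -0.5] M [-0.09  0.41  0.01] open 0.0514
spool origin in spindle frame mm [ 14.4   1.2 154.8] tilt err [-0.13  0.08] yaw 23.15
0.119 (array([ 0.18, -0.55,  1.43]), array([-0.09, -0.13,  0.15]))
0.095 (array([ 0.18, -0.55,  2.39]), array([-0.09, -0.13,  0.15]))
```

drive_tool(
  translation=[
    [0.1,-0.25,0.5],
    [0.18,-0.55,1],
    [0.18,-0.55,1.4],
    [0.18,-0.55,1.7],
    [0.18,-0.55,2],
    [0.18,-0.55,2.2],
    [0.18,-0.55,2.2],
    [0.18,-0.55,2.2],
  ],
  rot=[
    [0,0,0],
    [0,0,0],
    [-0.1,-0.1,0.1],
    [-0.1,-0.1,0.1],
    [-0.1,-0.1,0.1],
    [-0.1,-0.1,0.1],
    [-0.1,-0.1,0.1],
    [-0.1,-0.1,0.1],
  ],
  gripper=[50,50,50,50,50,50,50,50],
)

```text
clock: 11.23
ee_pos: [0.5953, -0.2046, 0.1899]
tcp_rot: [0.456, 0.863, 0.137, 0.168]
wrist_force: [0.2, 0.4, -2.2]
opening: 0.0516
```

```bash
python3 -c "
from h import *
rep()
for h in(.084,.06): print(h,rows(*goal(h)))
import fit; fit.look()
"
```

```text
t 11.23 p [ 0.5953 -0.2046  0.1899] q [ 0.84  0.69 -0.73  1.96  0.8   0.32  0.19] F spindle frame [-0.7  0.4 -2.2] M [0.02 0.43 0.04] open 0.0516
spool origin in spindle frame mm [-0.3 -1.  99.7] tilt err [ 0. -0.] yaw 22.97
0.084 (array([0.03, 0.03, 0.63]), array([ 0.  ,  0.  , -0.03]))
0.06 (array([0.03, 0.03, 1.59]), array([ 0.  ,  0.  , -0.03]))
scene barrel 349 xy mm [-0.14  2.64] slope deg [ 0.52 -0.11] rms mm 0.44
  top z med 0.08184867944653004 326
scene spindle 66 xy mm [-1.21  2.28] slope deg [ 0.32 -1.  ] rms mm 0.27
top barrel few 0
  top z med 0.08024057662901035 70
top spindle few 31
```

drive_tool(
  translation=[
    [0.03,0.03,0.2],
    [0.03,0.03,0.4],
    [0.03,0.03,0.6],
    [0.03,0.03,0.8],
    [0.03,0.03,1],
    [0.03,0.03,1.2],
    [0.03,0.03,1.2],
  ],
  rot=[
    [0,0,0],
    [0,0,0],
    [0,0,0],
    [0,0,0],
    [0,0,0],
    [0,0,0],
    [0,0,0],
  ],
  gripper=[50,50,50,50,50,50,50],
)

```text
clock: 11.92
ee_pos: [0.6076, -0.2011, 0.1617]
tcp_rot: [0.456, 0.863, 0.137, 0.167]
wrist_force: [0.8, 0.4, -2.9]
opening: 0.0514
```

```bash
python3 -c "
from h import *
rep()
for h in(.04,.02): print(h,rows(*goal(h)))
"
```

```text
t 11.92 p [ 0.6076 -0.2011  0.1617] q [ 0.76  0.72 -0.63  1.96  0.85  0.25  0.14] F spindle frame [-0.4  0.2 -3. ] M [-0.03  0.41 -0.02] open 0.0514
spool origin in spindle frame mm [-0.8  0.1 68.7] tilt err [-0.07  0.04] yaw 22.95
0.04 (array([-0.01,  0.03,  1.15]), array([-0.05, -0.06, -0.05]))
0.02 (array([-0.02,  0.03,  1.95]), array([-0.05, -0.06, -0.05]))
```

drive_tool(
  translation=[
    [0,0.03,0.2],
    [0,0.03,0.4],
    [0,0.03,0.6],
    [0,0.03,0.8],
    [0,0.03,1],
    [0,0.03,1.2],
    [0,0.03,1.4],
    [0,0.03,1.4],
  ],
  rot=[
    [0,0,0],
    [0,0,0],
    [0,0,0],
    [0,0,0],
    [0,0,0],
    [0,0,0],
    [0,0,0],
    [0,0,0],
  ],
  gripper=[50,50,50,50,50,50,50,50],
)

```text
clock: 12.58
ee_pos: [0.6227, -0.1978, 0.1303]
tcp_rot: [0.456, 0.863, 0.137, 0.167]
wrist_force: [-0.3, 0.4, -2.6]
opening: 0.0517
```

```bash
python3 -c "
from h import *
rep()
for h in(.015,.01,.006): print(h,rows(*goal(h)))
"
```

```text
t 12.58 p [ 0.6227 -0.1978  0.1303] q [ 0.68  0.77 -0.52  1.95  0.89  0.17  0.09] F spindle frame [-1.3  0.5 -2.2] M [-0.05  0.42  0.04] open 0.0517
spool origin in spindle frame mm [ 0.   0.4 33.8] tilt err [-0.06  0.03] yaw 22.96
0.015 (array([-0.01, -0.01,  0.75]), array([-0.05, -0.05, -0.04]))
0.01 (array([-0.01, -0.01,  0.95]), array([-0.05, -0.05, -0.04]))
0.006 (array([-0.01, -0.01,  1.11]), array([-0.05, -0.05, -0.04]))
```

drive_tool(
  translation=[
    [0,0,0.15],
    [0,0,0.3],
    [0,0,0.45],
    [0,0,0.6],
    [0,0,0.7],
    [0,0,0.78],
    [0,0,0.82],
    [0,0,0.82],
  ],
  rot=[
    [0,0,0],
    [0,0,0],
    [0,0,0],
    [0,0,0],
    [0,0,0],
    [0,0,0],
    [0,0,0],
    [0,0,0],
  ],
  gripper=[50,50,50,50,50,50,50,50],
)

```text
clock: 13.25
ee_pos: [0.6312, -0.1964, 0.1125]
tcp_rot: [0.457, 0.863, 0.137, 0.168]
wrist_force: [0.2, -0.1, -1.8]
opening: 0.0517
```

```bash
python3 -c "
from h import *
rep()
for h in(.01,.006,0): print(h,rows(*goal(h)))
"
```

```text
t 13.25 p [ 0.6312 -0.1964  0.1125] q [ 0.63  0.79 -0.46  1.94  0.92  0.13  0.06] F spindle frame [-0.6 -0.1 -1.7] M [-0.04  0.39  0.01] open 0.0517
spool origin in spindle frame mm [ 0.3  0.  14.1] tilt err [-0.02 -0.  ] yaw 22.94
0.01 (array([ 0.  , -0.01,  0.16]), array([-0.02, -0.01, -0.06]))
0.006 (array([ 0.  , -0.01,  0.32]), array([-0.02, -0.01, -0.06]))
0 (array([ 0.  , -0.01,  0.56]), array([-0.02, -0.01, -0.06]))
```

drive_tool(
  translation=[
    [0,0,0.04],
    [0,0,0.08],
    [0,0,0.12],
    [0,0,0.16],
    [0,0,0.2],
    [0,0,0.24],
    [0,0,0.24],
  ],
  rot=[
    [0,0,0],
    [0,0,0],
    [0,0,0],
    [0,0,0],
    [0,0,0],
    [0,0,0],
    [0,0,0],
  ],
  gripper=[50,50,50,50,50,50,50],
)

```text
clock: 13.83
ee_pos: [0.6338, -0.1958, 0.1072]
tcp_rot: [0.456, 0.863, 0.137, 0.168]
wrist_force: [-0.2, 0.7, -1.0]
opening: 0.0517
```

```bash
python3 -c "
from h import *
rep()
"
```

```text
t 13.83 p [ 0.6338 -0.1958  0.1072] q [ 0.62  0.8  -0.44  1.94  0.92  0.11  0.05] F spindle frame [-0.5  0.7 -0.9] M [-0.04  0.4   0.05] open 0.0517
spool origin in spindle frame mm [0.6 0.  8.1] tilt err [ 0. -0.] yaw 22.95
```

drive_tool(
  translation=[
    [0,0,0.04],
    [0,0,0.08],
    [0,0,0.08],
  ],
  rot=[
    [0,0,0],
    [0,0,0],
    [0,0,0],
  ],
  gripper=[50,50,50],
)

```text
clock: 14.08
ee_pos: [0.6346, -0.1957, 0.1054]
tcp_rot: [0.457, 0.863, 0.137, 0.168]
wrist_force: [0.6, 0.2, -1.3]
opening: 0.0515
```

```bash
python3 -c "
from h import *
rep()
"
```

```text
t 14.08 p [ 0.6346 -0.1957  0.1054] q [ 0.61  0.8  -0.44  1.94  0.93  0.11  0.05] F spindle frame [ 0.   0.1 -1.5] M [-0.03  0.34  0.03] open 0.0515
spool origin in spindle frame mm [0.5 0.  6.1] tilt err [-0. -0.] yaw 22.94
```

drive_tool(
  translation=[
    [0,0,0.04],
    [0,0,0.08],
    [0,0,0.12],
    [0,0,0.12],
  ],
  rot=[
    [0,0,0],
    [0,0,0],
    [0,0,0],
    [0,0,0],
  ],
  gripper=[50,50,50,50],
)

```text
clock: 14.42
ee_pos: [0.6358, -0.1955, 0.1027]
tcp_rot: [0.457, 0.863, 0.137, 0.168]
wrist_force: [0.1, -0.3, -1.9]
opening: 0.0514
```

```bash
python3 -c "
from h import *
rep()
"
```

```text
t 14.42 p [ 0.6358 -0.1955  0.1027] q [ 0.6   0.81 -0.43  1.94  0.93  0.1   0.04] F spindle frame [-0.8 -0.3 -1.7] M [0.02 0.28 0.02] open 0.0514
spool origin in spindle frame mm [0.5 0.  3.1] tilt err [-0. -0.] yaw 22.94
```

drive_tool(
  translation=[
    [0,0,0.03],
    [0,0,0.06],
    [0,0,0.08],
    [0,0,0.08],
  ],
  rot=[
    [0,0,0],
    [0,0,0],
    [0,0,0],
    [0,0,0],
  ],
  gripper=[50,50,50,50],
)

```text
clock: 14.75
ee_pos: [0.6366, -0.1954, 0.1009]
tcp_rot: [0.457, 0.863, 0.137, 0.168]
wrist_force: [1.2, 0.2, -0.1]
opening: 0.0517
```

```bash
python3 -c "
from h import *
rep()
"
```

```text
t 14.75 p [ 0.6366 -0.1954  0.1009] q [ 0.6   0.81 -0.42  1.94  0.93  0.1   0.04] F spindle frame [ 1.1 -0.  -0.6] M [ 0.05  0.23 -0.01] open 0.0517
spool origin in spindle frame mm [ 0.5 -0.   1.2] tilt err [-0.   -0.01] yaw 22.94
```

drive_tool(
  translation=[
    [0,0,0.03],
    [0,0,0.06],
    [0,0,0.06],
  ],
  rot=[
    [0,0,0],
    [0,0,0],
    [0,0,0],
  ],
  gripper=[50,50,50],
)

```text
clock: 15.0
ee_pos: [0.6371, -0.1951, 0.0997]
tcp_rot: [0.456, 0.863, 0.137, 0.168]
wrist_force: [-0.9, 0.3, 1.4]
opening: 0.0515
```

```bash
python3 -c "
from h import *
rep()
"
```

```text
t 15.0 p [ 0.6371 -0.1951  0.0997] q [ 0.6   0.81 -0.42  1.94  0.93  0.09  0.04] F spindle frame [-0.2  0.4  1.7] M [0.15 0.29 0.02] open 0.0515
spool origin in spindle frame mm [ 0.4  0.1 -0.2] tilt err [-0.01 -0.  ] yaw 22.95
```

drive_tool(
  translation=[
    [0,0,0.02],
    [0,0,0.04],
    [0,0,0.06],
    [0,0,0.06],
  ],
  rot=[
    [0,0,0],
    [0,0,0],
    [0,0,0],
    [0,0,0],
  ],
  gripper=[50,50,50,50],
)

```text
clock: 15.33
ee_pos: [0.6372, -0.1953, 0.0994]
tcp_rot: [0.457, 0.863, 0.136, 0.168]
wrist_force: [-8.6, 0.6, 11.1]
opening: 0.0517
```

```bash
python3 -c "
from h import *
rep()
import fit; fit.look(False)
b=eyes.get_image('scene')
save('home1',cv2.resize(b['pixels'][240:340,330:450],(720,600),interpolation=cv2.INTER_CUBIC))
"
```

```text
t 15.33 p [ 0.6372 -0.1953  0.0994] q [ 0.59  0.81 -0.41  1.94  0.94  0.09  0.03] F spindle frame [-2.8  2.3 13.6] M [0.44 0.58 0.01] open 0.0517
spool origin in spindle frame mm [ 0.3 -0.2 -0.5] tilt err [ 0.   -0.06] yaw 22.96
scene barrel 250 xy mm [-0.43  3.02] slope deg [ 0.94 -1.46] rms mm 0.5
  top z med 0.08179772135635614 256
top barrel few 2
  top z med 0.07962698376943209 64
```

View pics/home1.png

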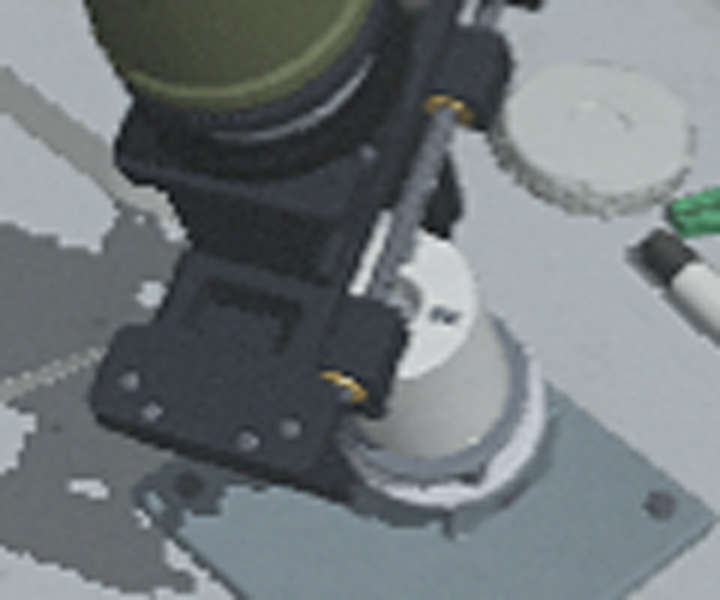

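The picture shows the flange and feet sitting low on the disc, with the spool axis in line. The firm stop, about 15 N, came at height −0.5 mm, whereas a spool resting on the bar would stop at +10 mm. I'll open the fingers gently and check again.

drive_tool(
  translation=[
    [0,0,-0.02],
    [0,0,-0.03],
    [0,0,-0.03],
    [0,0,-0.03],
    [0,0,-0.03],
    [0,0,-0.03],
    [0,0,-0.03],
    [0,0,-0.03],
    [0,0,-0.03],
    [0,0,-0.03],
    [0,0,-0.03],
    [0,0,-0.03],
  ],
  rot=[
    [0,0,0],
    [0,0,0],
    [0,0,0],
    [0,0,0],
    [0,0,0],
    [0,0,0],
    [0,0,0],
    [0,0,0],
    [0,0,0],
    [0,0,0],
    [0,0,0],
    [0,0,0],
  ],
  gripper=[50,50,55,60,65,70,76,82,86,86,86,86],
)

```text
clock: 16.48
ee_pos: [0.6375, -0.1952, 0.0989]
tcp_rot: [0.457, 0.863, 0.137, 0.168]
wrist_force: [0.5, 0.3, 0.4]
opening: 0.0857
```

```bash
python3 -c "
from h import *
rep()
import fit; fit.look(False)
"
```

```text
t 16.48 p [ 0.6375 -0.1952  0.0989] q [ 0.6   0.81 -0.42  1.94  0.94  0.09  0.03] F spindle frame [0.6 0.2 0.1] M [-0.04  0.34 -0.01] open 0.0857
spool origin in spindle frame mm [ 0.4 -0.1 -1. ] tilt err [-0.01 -0.01] yaw 22.94
scene barrel 247 xy mm [-1.06  3.31] slope deg [ 0.8  -1.27] rms mm 0.42
  top z med 0.08234370400246177 314
top barrel few 1
  top z med 0.08012530599519471 129
```

drive_tool(
  translation=[
    [0,0,-0.2],
    [0,0,-0.5],
    [0,0,-1],
    [0,0,-1.5],
    [0,0,-2],
    [0,0,-2.6],
    [0,0,-3.2],
    [0,0,-3.8],
    [0,0,-4.4],
    [0,0,-5],
    [0,0,-5.6],
    [0,0,-6.2],
    [0,0,-6.6],
    [0,0,-6.6],
  ],
  rot=[
    [0,0,0],
    [0,0,0],
    [0,0,0],
    [0,0,0],
    [0,0,0],
    [0,0,0],
    [0,0,0],
    [0,0,0],
    [0,0,0],
    [0,0,0],
    [0,0,0],
    [0,0,0],
    [0,0,0],
    [0,0,0],
  ],
  gripper=[86,86,86,86,86,86,86,86,86,86,86,86,86,86],
)

```text
clock: 17.75
ee_pos: [0.569, -0.2097, 0.2508]
tcp_rot: [0.457, 0.863, 0.136, 0.169]
wrist_force: [0.5, -0.5, -0.2]
opening: 0.0861
```

```bash
python3 -c "
from h import *
import fit
rep()
O0=O-Rs@[.0014,-.0010,0]
for nm in('scene','top'):
    im=eyes.get_image(nm); g=im['pixels'].astype(int); C=cloud(im); wh=(g.min(2)>120)&(g.max(2)-g.min(2)<40)&np.isfinite(C[...,2])
    L=(C[wh]-O0)@Rs; fit.circ(L,.022,.074,.034,.027,nm+' barrel')
    r=np.hypot(L[:,0],L[:,1]); t=L[(r<.025)&(r>.012)&(abs(L[:,2]-.085)<.015),2]; print(' top z',np.median(t),len(t))
    A=(C-O0)@Rs; r=np.hypot(A[...,0],A[...,1]); t=A[(r<.006)&(A[...,2]>.07)&(A[...,2]<.1)]; print(' tip z',len(t),np.max(t[:,2]) if len(t) else '')
    r2=(r>.0265)&(r<.034)&(A[...,2]>0)&(A[...,2]<.03); print(' flange z 95pct',np.percentile(A[r2][:,2],[50,95]))
    if nm=='scene': a=cv2.resize(im['pixels'][270:345,355:455],(800,600),interpolation=cv2.INTER_CUBIC); save('home2',a)
"
```

```text
t 17.75 p [ 0.569  -0.2097  0.2508] q [ 1.    0.62 -0.92  1.95  0.69  0.46  0.29] F spindle frame [ 0.2 -0.6 -0.3] M [0.01 0.28 0.03] open 0.0861
spool origin in spindle frame mm [  1.2  -0.9 166.2] tilt err [ 0.11 -0.16] yaw 22.94
scene barrel 269 xy mm [-0.22  1.52] slope deg [ 1.   -0.87] rms mm 0.43
 top z 0.08171629371741983 368
 tip z 37 0.08882344663449974
 flange z 95pct [0.01661791 0.02121377]
top barrel few 6
 top z 0.07899242424437805 206
 tip z 28 0.08785643016121747
 flange z 95pct [0.01601039 0.02579815]
```

View pics/home2.png

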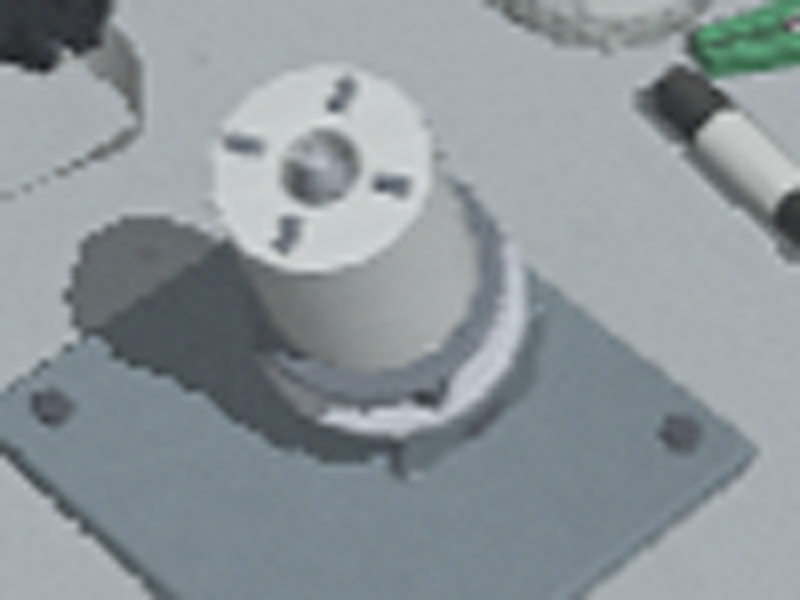

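The last picture shows the spool seated: the flange is close over the disc, the tip is just showing in the bore at (320,170), and the ridges line up with the bar. The fingers are clear, so I'm handing in.

```bash
python3 -c "
from h import *
print(bot.close_job())"
```

```text
the job is handed in; nothing more can be done
None
```

The spool is on the spindle with the bar in its slots and all four feet down on the disc. I let go of it and backed the gripper well clear before handing in, at about 18 s of the 67 s allowed.

- **Bar direction:** I read it from the pictures, about 23° off the spindle's y axis, and turned the spool to match while carrying it. It went down in small force-checked steps and dropped straight over the bar, so I did not need to turn it back and forth to find the bar.
- **Seating:** no contact showed at bar height, and the firm stop came at −0.5 mm, where a spool resting on the bar would stop at +10 mm. That last step pressed the spool down with about 15 N.
- **After release:** the top end measured 79.0 mm (top camera) and 81.7 mm (scene camera) above the disc face, against 80 mm when home and 90 mm on the bar. The 2.7 mm gap between cameras is about their stated error, and the scene camera read 1.8 mm high before the load too.
- **Tilt check:** the depth fit of the barrel showed about 1° of lean against the spindle line. I put that down to camera noise and play in the bore.
- **First grip given up:** I backed out of the first grasp position before closing the fingers, because it left one wrist joint too little room for the tilt. I then gripped the spool a quarter turn round.
- **Other rolls and cup:** I did not measure them again at the end. Every path stayed clear of them and no unexpected force showed.

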